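Shut the centrifuge lid and hold its recessed reset button down with a pen

ROBOT

A 6-joint arm with a two-finger parallel gripper is mounted at the origin on the work surface; the furniture and walls round the work are solid. World frame = base frame: x ahead of the robot, y to its left, z up, the work surface at z = 0. Lengths are in m, angles in degrees, forces in N, time in s.
With the tool pointing down it reaches from about 0.4 to 0.825 m from the base axis. Payload 7 kg.
Tool frame: the origin (TCP) lies between the finger pads; the fingertips stand 19 mm ahead of it and the grasp point (between the pads) is the TCP; y points along the fingers, x is the direction in which the jaws open and shut, and the axes are right-handed (so a half turn about y gives the same grasp; the last joint's range is limited). The gripper opens to 88 mm and grips with 3 to 60 N. Pads are 19 mm wide; open, the fingers measure 130 mm over their backs; the gripper's body (78 mm by 193 mm) begins 47 mm behind the grasp point.
Start: joints at [-47.149, 20.546, 0.682, 0, -70.136, -16.507], TCP at [0.3, -0.605, 0.246] pointing down, gripper open.
Joint ranges: [-176.03, 176.03], [-82.01, 121.73], [-58.28, 71.71], [-173.87, 95.51], [-174.79, -0.11], [-173.66, 173.66]. Speed limits (degrees/s): [136.94, 136.94, 172.46, 180, 180, 180].

INTERFACE

Orientations are given as [roll, pitch, yaw] about the fixed x, y, z axes, in that order (R = Rz(yaw) Ry(pitch) Rx(roll)).
In Python, from plant import r gives the robot as it stands. The module is installed in compiled form; this text tells all that it offers.
- The arm moves only by the tool jog_arm, never from a script. Its argument "steps" is a list of rows, each a list of 5 numbers: the closure, from 0 (fully open) to 1 (shut), then the shift along the tool's x, y, z in m, then the turn about the tool's y in degrees. In form: [[jaw, x, y, z, turn], ...]. A call has 1 to 12 rows; each row shifts and turns the commanded pose from where the row before left it, along the tool's axes as they then stand; what a row does not reach is not made up. A row lasts 1/12 s, in which the tool goes at most 41.7 mm and 7.16 degrees, less where a joint would pass 70% of its speed; a pose out of reach is approached as far as the arm can. A call with a gripper value outside its range is refused whole. The fingers move at their own pace and stop on an object; "squeeze" is the grip in N (left out, the last holds). Time passes only in rows, so rows that do not move let the fingers close. It gives the time, the measured TCP pose, the force and the opening at its end, in the units of the state.
- r.get_state(): the state, without advancing time (a new reading comes with each control period).
- r.capture(name): name is "side" or "top"; returns a dict with "image" (480x640x3 uint8, red, green, blue), "vfov" (degrees; the focal length in pixels is half the picture's height over the tangent of half this angle, whatever the lens; pixels are square), "cx", "cy" (the principal point, pixels), "R" (3x3) and "t" (3): a world point X has camera coordinates R X + t. Camera axes: x right, y down, z forward; pixel columns grow to the right and rows downward; lengths in m; the calibration is good to about 2 mm. A picture is of the moment at which its call begins. There is no depth.
- r.close_job(): hands the job in, once; it reports no verdict.
The state is a dict: "time_s": time; "joints": joint angles; "qd": joint speeds; "joint_torque": joint torques, N m; "tcp_pos": TCP position; "eef_rot": TCP orientation; "contact_force": force on the tool from outside, world axes, zero at the start; "moment": the same for the moment, N m; "gripper_width": finger opening in m.
Only numpy, scipy, OpenCV 4.12 (cv2) and the standard library are available. Lean on these libraries where they do the work, as an engineer would, in place of code of your own. Each camera call takes 0.05 s, during which the arm holds its last target.

TASK

The small bench centrifuge has been loaded: first shut its smoke-coloured lid fully. Then draw the white pen out of the wooden pen stand, reach its writing tip straight down through the yellow-ringed hole on top of the grey interlock box beside the centrifuge, and press the red button at the bottom of the hole fully down. Finish while holding it like that: the pen still gripped and upright, the button held down; leave the green pencil in the stand and the timer and the two dropper vials where they are.

Things in the scene. Friction and masses are not known exactly. Their poses are not given: they have to be found in the camera images.
- mini_centrifuge: White bench centrifuge, 190 (x) x 175 (y) mm, fixed to the table. Origin: centre of its underside; x points from its front to its back (lid hinge), y to its left, z up. Housing 90 mm high. The lid is a smoke-coloured dome; shut, its rim is a circle of radius 73 mm about the z axis at z = 91 mm, it narrows to 61 mm at z = 110 and its crown is at z = 124 mm.
- mini_centrifuge_lid (a joint): Hinge of the lid, rad: 0 shut (a hard stop), about 0.85 to 1.3 at the start (open), 1.48 at most. The hinge is stiff (0.15 N m): the lid stays where it is left and has to be pushed all the way; about 1 N at the lip moves it.
- lid_lip (a point): Middle of the lid's front lip, on its upper face (a tab about 30 mm wide that stands 10 mm out from the dome's rim, opposite the hinge). It moves with the lid, 161 mm from the hinge line; with the lid shut it is at (-83, 6, 96) mm in the centrifuge's frame.
- lid_hinge (a point): Point on the lid's hinge line, at the back of the housing, at (78, -5, 94) mm in the centrifuge's frame. The hinge line runs level, along the centrifuge's y axis to within 4 degrees; opening lifts the lip up and back towards the hinge.
- interlock_unit: Grey interlock box, 64 (x) x 56 (y) x 75 mm high, fixed to the table on the right (-y side) of the centrifuge, about 135 mm from its axis and turned almost as it is. Origin: centre of its underside; z up. In its flat top is one round hole, 16 mm across, straight down, with a yellow ring about it; the red button lies at the bottom.
- port (a point): Centre of the mouth of the hole, on the box's top face, 75 mm above the table; z points up out of the hole. The hole is 16 mm wide and the button's top lies 30 mm below the mouth when not pressed.
- button_top (a point): Centre of the red button's flat top (14 mm across), 30 mm below the mouth of the hole; it moves down as it is pressed.
- reset_button (a joint): Travel of the red button, m: 0 up, 0.005 fully down (a hard stop). It is sprung: it starts to move at 2 N and is fully down at 5 N, and comes up when let go.
- white_pen: White ball pen, 145 mm long, barrel 8.5 mm thick, 15 g, standing tip down in a well of the pen stand (up to 1.5 degrees off upright). Its +y axis points along it to the tip (down); z runs across the barrel, level, along the stand's y; +x is the side of the clip at the top end. Origin: halfway along, on the barrel's side (its axis is at x = -1.6, z = 4.3 mm). Grip it along its z, where it is 8.7 mm wide.
- pen_tip (a point): The pen's writing tip; at the start it stands on the bottom of the well, 8 mm above the table. The last 18 mm taper from 8 mm to 1 mm across.
- pen_grip (a point): Point on the barrel's axis 107 mm from the tip and 38 mm from the upper end, a good place to grip; at the start it is 115 mm above the table.
- pen_stand: Wooden block, 130 (x) x 50 (y) x 62 mm high, fixed to the table, origin at the centre of its underside, z up. Two square wells, 11 mm wide and 54 mm deep, at x = -40 and +40 mm on its middle line; the white pen stands in one and the green pencil in the other.
- green_pencil: Green pencil, 160 mm long, 7 mm thick, standing in the other well, up to about 5 degrees off upright; it must stay there. Origin halfway along; +y points down along it.
- timer: White and grey kitchen-type timer, 62 mm across, 35 mm high, loose; must stay. Origin: centre of its underside.
- vial_red: Dropper vial with red contents, 20 mm across, 82 mm high, standing loose; must stay. Origin: centre of its underside.
- vial_clear: Clear dropper vial, 20 mm across, 82 mm high, standing loose; must stay. Origin: centre of its underside.
Mind the look-alikes: they are no part of the job. Leave any pink or turquoise look-alike of the interlock_unit alone.

How it is judged (in metres and radians):
On the way, in this order (a step that is already met when the one before it is completed fails the run):
1. the centrifuge lid is shut (value of joint mini_centrifuge_lid below 0.05 rad), for 0.2 s.
2. the white pen is gripped and drawn out of the stand (height (world z) of pen_tip above 0.066 m and contact force between the fingers and white_pen above 1 N), for 0.2 s.
At the end, for the whole second after the job is handed in: Lid under 0.05 rad; fingers grip the white pen (over 2 N), tip down within 0.3 rad of upright, its tip at least 25 mm below the hole's mouth and within 9 mm of its axis, pressing the red button with over 2 N and at least 3.5 mm down of 5 mm; green pencil in the stand (within 60 mm of its centre) (value of joint mini_centrifuge_lid below 0.05 rad and value of joint reset_button above 0.0035 m and contact force between white_pen and reset_button above 2 N and contact force between the fingers and white_pen above 2 N and horizontal distance between pen_tip and port below 0.009 m and z of pen_tip in the frame of port below -0.025 m and angle between white_pen's own y axis and vertical above 2.84 rad and horizontal distance between green_pencil and pen_stand below 0.06 m); the arm keeps its last pose, push and grip.
It fails at once if the timer or a vial is moved over 30 mm, or a vial is tipped over (distance of any of timer, vial_red, vial_clear from where it was at the start of the episode above 0.03 m or angle between any of vial_red, vial_clear's own z axis and vertical above 0.5 rad).
It fails at once if the green pencil is pulled out of the stand (distance of green_pencil from where it was at the start of the episode above 0.03 m).
It also fails if it takes over 59 s, if anything falls off the work surface, if the arm or the gripper's body presses on something with over 40 N, if the wrist force passes 120 N, or if a joint passes its speed limit or range.

## Working session

There is one attempt and no reset: what is moved stays moved. The work goes in short steps, Python scripts to look and compute and a tool call to move; the robot and the scene stay as the last step left them, time stands still between calls to the robot, and variables do not carry over. Pictures are saved under pics/ and viewed, and the job is handed in when it is done.

Besides the shell and the picture viewer there is one more tool, called after "Request:" as a command line: name --pt "numbers of a row" for each row, then --argument value for the rest. jog_arm: Moves the arm, as the interface text tells. Its arguments: {"type":"object","properties":{"steps":{"type":"array","items":{"type":"array","items":{"type":"number"}}},"squeeze":{"type":"number"}},"required":["steps"]}

```bash
mkdir -p pics; ls
cat > h.py <<'E'
import numpy as np, cv2
from plant import r
def cap(n,fn=None):
    d=r.capture(n)
    if fn: cv2.imwrite('pics/'+fn,cv2.cvtColor(d['image'],cv2.COLOR_RGB2BGR))
    d['f']=240/np.tan(np.radians(d['vfov'])/2); d['R']=np.array(d['R']); d['t']=np.array(d['t'])
    return d
def ray(d,u,v):
    c=np.array([(u-d['cx'])/d['f'],(v-d['cy'])/d['f'],1.])
    return -d['R'].T@d['t'], d['R'].T@c
def onz(d,u,v,z):
    o,k=ray(d,u,v); return o+k*(z-o[2])/k[2]
def proj(d,X):
    c=d['R']@np.array(X)+d['t']; return d['f']*c[:2]/c[2]+[d['cx'],d['cy']]
def tri(d1,p1,d2,p2):
    o1,k1=ray(d1,*p1);o2,k2=ray(d2,*p2);k1/=np.linalg.norm(k1);k2/=np.linalg.norm(k2)
    s=np.linalg.lstsq(np.c_[k1,-k2],o2-o1,rcond=None)[0]
    a=o1+s[0]*k1;b=o2+s[1]*k2
    return (a+b)/2,np.linalg.norm(a-b)
E
python3 - <<'E'
from h import *
for n in('side','top'):
    d=cap(n,n+'0.png'); print(n,d['vfov'],d['cx'],d['cy'],-d['R'].T@d['t'],d['R'].round(3).tolist())
print(r.get_state())
E
```

```text
pics
side 50.55122157279041 318.0364993748749 234.7310600593622 [ 0.40279799 -0.8290943   0.64270879] [[0.988, -0.153, 0.016], [-0.076, -0.577, -0.813], [0.134, 0.802, -0.582]]
top 53.37983314817789 310.76277142582546 236.04125121107145 [ 0.47068352 -0.08280815  0.92505089] [[0.027, -1.0, 0.011], [-0.996, -0.028, -0.085], [0.085, -0.009, -0.996]]
{'time_s': 0.1, 'joints': array([-4.71499302e+01,  2.05863773e+01,  6.40228976e-01, -1.88737127e-02,
       -7.01364003e+01, -1.65064951e+01]), 'qd': array([ 0.05443255, -0.00630847,  0.1782353 ,  0.06751579,  0.01727926,
       -0.03360344]), 'joint_torque': array([-1.85741577e-03, -5.84166133e+01,  2.93753117e+01,  7.01543212e+00,
        1.02410957e-02, -5.09708525e-05]), 'tcp_pos': array([ 0.29933346, -0.60454577,  0.24473271]), 'eef_rot': array([-8.99935560e+01, -8.41883544e-02,  1.16337144e+02]), 'contact_force': array([-0.70202171,  0.12051168,  0.04177714]), 'moment': array([-0.05289352, -0.00183434,  0.01775016]), 'gripper_width': 0.08777419461107339}
```

View pics/side0.png

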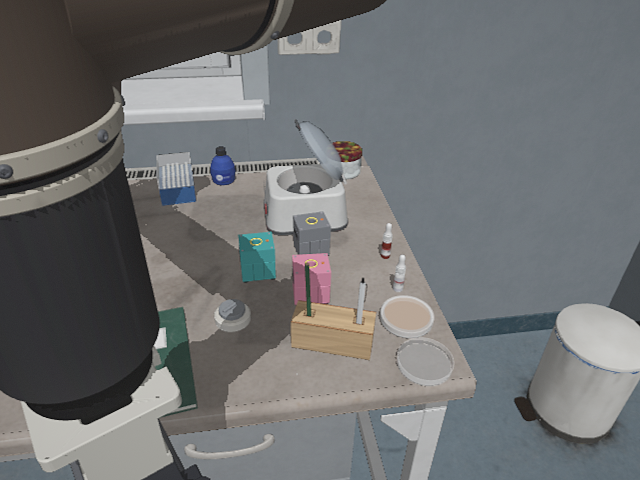

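View pics/top0.png

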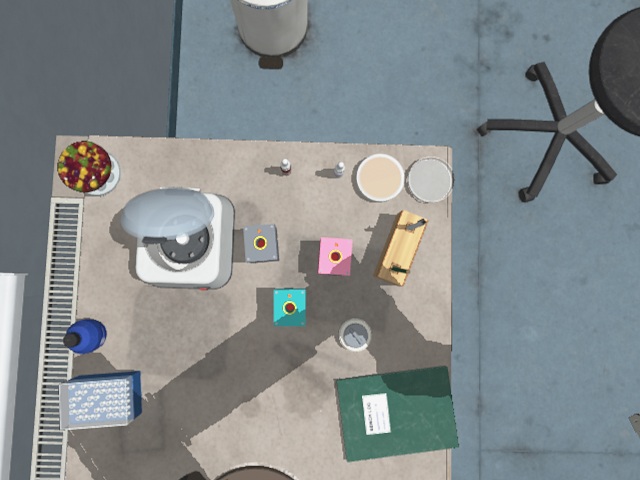

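The hole candidates in the top view are grey (260,243), pink (336,256) and turquoise (289,308). The grey one, next to the centrifuge on its -y side, fits the description. I'll confirm it in a crop.

Run:
```python
from h import *
t=cv2.imread('pics/top0.png');s=cv2.imread('pics/side0.png')
a=cv2.resize(t[170:320,110:310],None,fx=4,fy=4,interpolation=2);cv2.imwrite('pics/ct1.png',a)
a=cv2.resize(t[150:300,330:460],None,fx=4,fy=4,interpolation=2);cv2.imwrite('pics/ct2.png',a)
a=cv2.resize(s[110:260,250:410],None,fx=4,fy=4,interpolation=2);cv2.imwrite('pics/cs1.png',a)
a=cv2.resize(s[230:370,270:430],None,fx=4,fy=4,interpolation=2);cv2.imwrite('pics/cs2.png',a)
```

```text
(no output)
```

View pics/ct1.png

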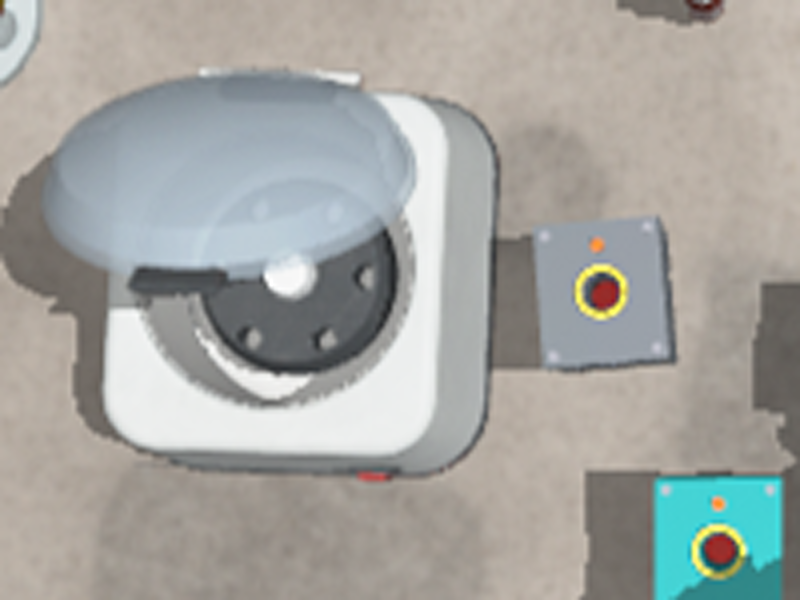

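View pics/ct2.png

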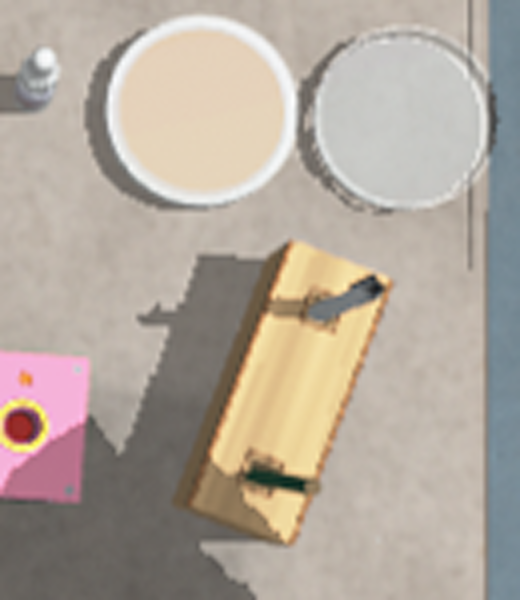

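View pics/cs1.png

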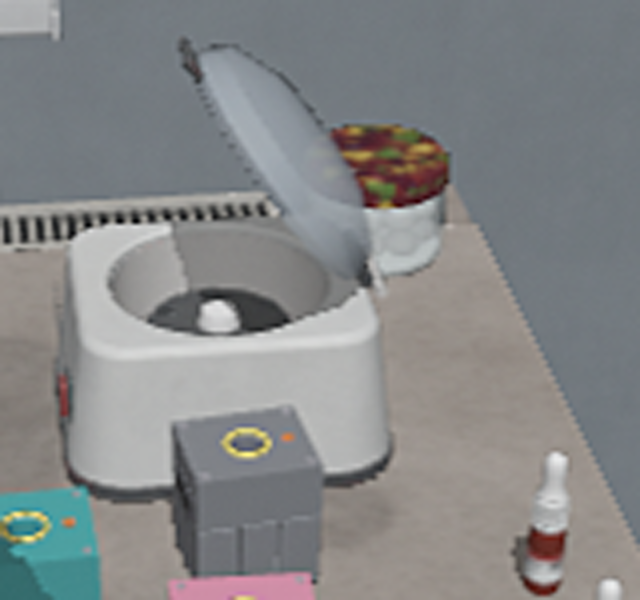

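View pics/cs2.png

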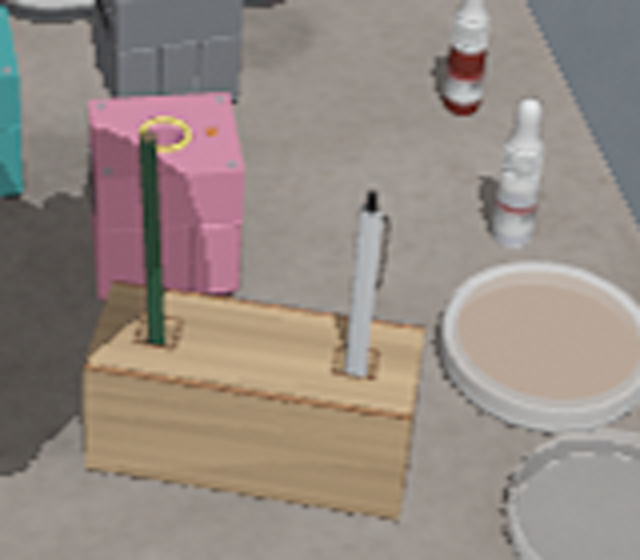

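```bash
cat > m.py <<'E'
from h import *
T=cap('top');S=cap('side')
def c(U,V,x,y): return ((U+.5)/4-.5+x,(V+.5)/4-.5+y)
def ring(d,box):
    x0,y0,x1,y1=box; im=d['image'][y0:y1,x0:x1].astype(int)
    m=((im[...,0]>150)&(im[...,1]>140)&(im[...,2]<130)).astype(np.uint8)
    ys,xs=np.nonzero(m); e=cv2.fitEllipse(np.c_[xs,ys].astype(np.float32)); return (e[0][0]+x0,e[0][1]+y0),e[1]
pt,et=ring(T,(240,222,280,262)); ps,es=ring(S,(294,210,330,232))
print('port px',pt,et,ps,es); print('port',tri(T,pt,S,ps), onz(T,*pt,.075),onz(S,*ps,.075))
g=lambda n,a,b:print(n,tri(T,a,S,b))
g('lip',c(180,280,110,170),c(190,60,250,110))
pa=c(375,287,330,150);pb=c(372,195,270,230)
g('pentop',pa,pb)
# stand corners top: crop ct2 and cs2
for n,a,b in [('far-right',(290,240),(425,330)),('near right',(393,282),(408,412)),('near left',(293,545),(88,368)),('far left',(207,490),(115,285))]:
    print(n,onz(T,*c(*a,330,150),.062),onz(S,*c(*b,270,230),.062))
print('pen at well',onz(T,*c(315,312,330,150),.062),onz(S,*c(357,372,270,230),.062))
print('pencil at well',onz(T,*c(255,472,330,150),.062),onz(S,*c(156,342,270,230),.062))
for n,a,b in [('vr',(285,159),(388.5,224)),('vc',(340,163),(402.5,256))]: g(n+' top',a,b)
print('housing front corners/box top corners')
for n,a in [('bl',(535,228)),('br',(660,217)),('fr',(672,358)),('fl',(546,368))]: print(n,onz(T,*c(*a,110,170),.075))
E
python3 m.py
```

```text
port px (259.5798969268799, 240.61928367614746) (11.351910591125488, 17.990442276000977) (311.25719261169434, 220.2471284866333) (6.313025951385498, 11.000812530517578)
port (array([0.52973126, 0.00097725, 0.0777837 ]), np.float64(0.005422432101427392)) [0.53263697 0.00097967 0.075     ] [0.52761582 0.00510979 0.075     ]
lip (array([0.51796998, 0.14135202, 0.22060968]), np.float64(0.002474254606471145))
pentop (array([ 0.56489919, -0.27220879,  0.15321883]), np.float64(0.0018132914444279344))
far-right [ 0.59755161 -0.25572265  0.062     ] [ 0.59654791 -0.25367764  0.062     ]
near right [ 0.57957151 -0.30299257  0.062     ] [ 0.57895836 -0.29674888  0.062     ]
near left [ 0.45900367 -0.25855264  0.062     ] [ 0.45877141 -0.2562443   0.062     ]
far left [ 0.48266508 -0.21939974  0.062     ] [ 0.47517581 -0.21025885  0.062     ]
pen at well [ 0.56481514 -0.26747764  0.062     ] [ 0.56400342 -0.27300474  0.062     ]
pencil at well [ 0.49136428 -0.24100372  0.062     ] [ 0.48743548 -0.24556798  0.062     ]
vr top (array([ 0.67688805, -0.03962949,  0.08366075]), np.float64(0.005922615337985886))
vc top (array([ 0.67469952, -0.13876888,  0.08085438]), np.float64(0.002972853623525301))
housing front corners/box top corners
bl [0.55690248 0.03080527 0.075     ]
br [ 0.56341417 -0.024822    0.075     ]
fr [ 0.50054238 -0.03225461  0.075     ]
fl [0.49457742 0.02349764 0.075     ]
```

Grey box confirmed: hole at about (260,242) in the top view and (311,220) in the side view. The open lid's dark lip is at (155,240) top and (297,125) side. Triangulated, the lip is at z=0.22, so the lid is about 0.89 rad open. The white pen is at the stand's +x end, at (409,227) top.

First I turn the tool so its x points along world Y, with the jaws shut, and raise it.

Request:
jog_arm --pt "1 0 -0.01 0 6.58" --pt "1 0 -0.01 0 6.58" --pt "1 0 -0.01 0 6.58" --pt "1 0 -0.015 0 6.6" --pt "1 0 0 0 0" --pt "1 0 0 0 0" --squeeze 20

```text
time_s: 0.7
tcp_pos: [0.2997, -0.6051, 0.2911]
eef_rot: [-90.1, 0.1, 90.1]
contact_force: [1.2, -0.1, 0.5]
gripper_width: 0.0529
```

Run:
```python
from h import *
# lip check using dark mask, ring refined
T=cap('top');S=cap('side')
for d,b in((T,(135,230,175,250)),(S,(290,115,305,135))):
    x0,y0,x1,y1=b;im=d['image'][y0:y1,x0:x1].astype(int);m=(im.max(2)<85);ys,xs=np.nonzero(m);print(len(xs),xs.mean()+x0,ys.mean()+y0,xs.min()+x0,xs.max()+x0,ys.min()+y0,ys.max()+y0)
im=T['image'][230:256,245:276].astype(int)
m=((im[...,0]>170)&(im[...,1]>165)&(im[...,2]<140));ys,xs=np.nonzero(m)
k=ys>4;print(sorted(set(ys)))
e=cv2.fitEllipse(np.c_[xs[k],ys[k]].astype(np.float32));print(e); print(onz(T,e[0][0]+245,e[0][1]+230,.075))
```

```text
85 155.36470588235295 239.71764705882353 143 170 237 249
16 297.8125 125.4375 295 303 120 130
[np.int64(7), np.int64(8), np.int64(9), np.int64(10), np.int64(11), np.int64(12), np.int64(13), np.int64(14), np.int64(15), np.int64(16), np.int64(17), np.int64(18), np.int64(19)]
((14.929784774780273, 12.503361701965332), (11.763487815856934, 12.076839447021484), 10.096505165100098)
[5.29287517e-01 2.35369948e-04 7.50000000e-02]
```

Request:
jog_arm --pt "1 0.02 0 -0.005 0" --pt "1 0.032 0 -0.0098 0" --pt "1 0.032 0 -0.0098 0" --pt "1 0.032 0 -0.0098 0" --pt "1 0.032 0 -0.0098 0" --pt "1 0.032 0 -0.0098 0" --pt "1 0.032 0 -0.0098 0" --pt "1 0.032 0 -0.0098 0" --pt "1 0.032 0 -0.0098 0" --pt "1 0.032 0 -0.0098 0" --pt "1 0.032 0 -0.0098 0" --pt "1 0.032 0 -0.0098 0"

```text
time_s: 1.8
tcp_pos: [0.412, -0.2312, 0.2899]
eef_rot: [-90.0, -0.0, 90.1]
contact_force: [1.2, 0.0, -0.1]
gripper_width: 0.0002
```

Request:
jog_arm --pt "1 0.032 0 -0.0098 0" --pt "1 0.032 0 -0.0098 0" --pt "1 0.032 0 -0.0098 0" --pt "1 0.032 0 -0.0098 0" --pt "1 0.032 0 -0.0098 0" --pt "1 0.032 0 -0.0098 0" --pt "1 0.032 0 -0.0098 0" --pt "1 0.032 0 -0.0098 0" --pt "1 0.032 0 -0.0098 0" --pt "1 0.032 0 -0.0098 0" --pt "1 0.032 0 -0.01 0" --pt "1 0.022 0 -0.005 0"

```text
time_s: 2.8
tcp_pos: [0.5256, 0.1436, 0.2894]
eef_rot: [-89.9, 0.0, 90.2]
contact_force: [-0.4, -1.3, -0.1]
gripper_width: 0.0001
```

Request:
jog_arm --pt "1 0 0 0 0" --pt "1 0 0 0 0"

```text
time_s: 2.97
tcp_pos: [0.5249, 0.1421, 0.2892]
eef_rot: [-89.9, 0.1, 90.2]
contact_force: [-0.8, 0.1, 0.4]
gripper_width: 0.0004
```

Run:
```python
from h import *
cap('side','s1.png');cap('top','t1.png')
a=cv2.imread('pics/s1.png')[60:260,200:420];b=cv2.imread('pics/t1.png')[130:330,90:310]
cv2.imwrite('pics/c1.png',cv2.resize(np.hstack([a,b]),None,fx=1.8,fy=1.8))
```

```text
(no output)
```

View pics/c1.png

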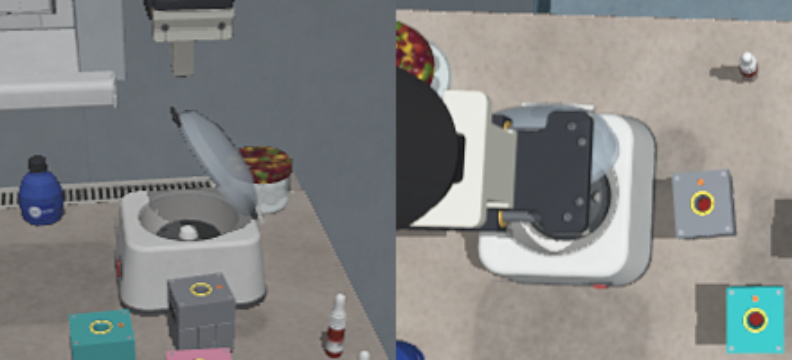

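Request:
jog_arm --pt "1 0 0.012 0 0" --pt "1 0 0.012 0 0" --pt "1 0 0.012 0 0" --pt "1 0 0.012 0 0" --pt "1 0 0.005 0.005 0" --pt "1 0 0.005 0.005 0" --pt "1 0 0.005 0.005 0" --pt "1 0 0.005 0.005 0" --pt "1 0 0.0054 0.0045 0" --pt "1 0 0.0054 0.0045 0" --pt "1 0 0 0 0"

```text
time_s: 3.98
tcp_pos: [0.4949, 0.1409, 0.2108]
eef_rot: [-89.9, 0.0, 90.0]
contact_force: [-1.0, -1.5, -0.9]
gripper_width: 0.0003
```

Run:
```python
from h import *
cap('side','s2.png');cap('top','t2.png')
a=cv2.imread('pics/s2.png')[60:260,200:420];b=cv2.imread('pics/t2.png')[130:330,90:310]
cv2.imwrite('pics/c2.png',cv2.resize(np.hstack([a,b]),None,fx=1.8,fy=1.8))
```

```text
(no output)
```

View pics/c2.png

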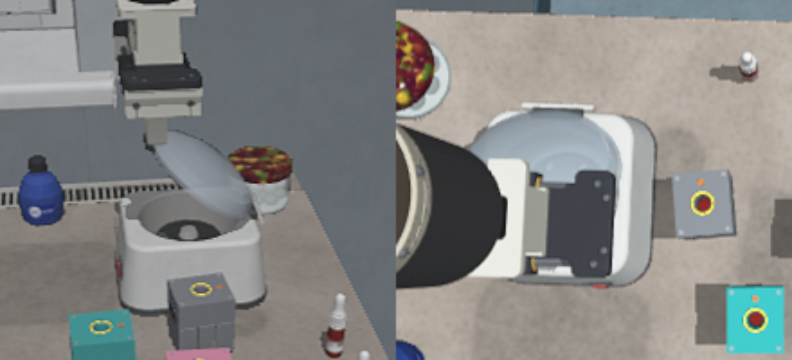

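The fingertip is on the lip at about (155,140) in the crop and the lid is following. I'll continue the arc.

Request:
jog_arm --pt "1 0 0.0058 0.004 0" --pt "1 0 0.0058 0.004 0" --pt "1 0 0.0061 0.0036 0" --pt "1 0 0.0061 0.0036 0" --pt "1 0 0.0064 0.003 0" --pt "1 0 0.0064 0.003 0" --pt "1 0 0.0066 0.0025 0" --pt "1 0 0.0066 0.0025 0" --pt "1 0 0.0068 0.002 0" --pt "1 0 0.0068 0.002 0" --pt "1 0 0.007 0.0015 0" --pt "1 0 0.007 0.0015 0"

```text
time_s: 5.08
tcp_pos: [0.4616, 0.1408, 0.1332]
eef_rot: [-89.9, 0.0, 90.0]
contact_force: [-3.5, 1.9, 1.5]
gripper_width: 0.0008
```

Request:
jog_arm --pt "1 0 0.006 0.001 0" --pt "1 0 0.005 0 0" --pt "1 0 0.004 0 0" --pt "1 0 0 0 0"

```text
time_s: 5.42
tcp_pos: [0.4612, 0.1409, 0.1224]
eef_rot: [-90.0, 0.1, 90.1]
contact_force: [-26.1, -0.4, 47.8]
gripper_width: 0.0006
```

Run:
```python
from h import *
cap('side','s3.png');cap('top','t3.png')
a=cv2.imread('pics/s3.png')[60:260,200:420];b=cv2.imread('pics/t3.png')[130:330,90:310]
cv2.imwrite('pics/c3.png',cv2.resize(np.hstack([a,b]),None,fx=1.8,fy=1.8))
```

```text
(no output)
```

View pics/c3.png

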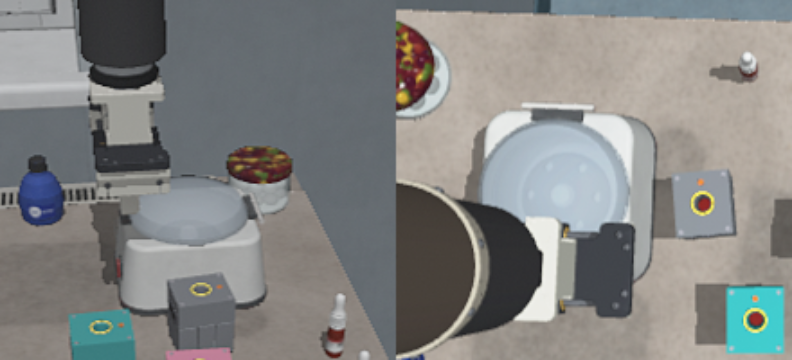

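The force rose to 48 N against a hard stop with the dome seated, so I back off upward right away.

Request:
jog_arm --pt "1 0 -0.012 0 0" --pt "1 0 -0.02 0 0" --pt "1 0 -0.03 0 0" --pt "1 0 -0.03 0 0" --pt "1 -0.03 -0.03 0 0" --pt "1 -0.03 0 0 0" --pt "1 -0.035 0 -0.005 0" --pt "1 -0.035 0 -0.005 0" --pt "1 -0.035 0 -0.005 0" --pt "0.75 -0.035 0 -0.005 0" --pt "0.7 -0.035 0 -0.005 0" --pt "0.7 0 0 0 0"

```text
time_s: 6.52
tcp_pos: [0.4874, -0.0981, 0.2404]
eef_rot: [-90.0, 0.1, 89.8]
contact_force: [0.7, 0.5, 0.0]
gripper_width: 0.015
```

Run:
```python
from h import *
cap('side','s4.png');cap('top','t4.png')
a=cv2.imread('pics/s4.png')[130:260,240:380];b=cv2.imread('pics/t4.png')[170:300,120:260]
cv2.imwrite('pics/c4.png',cv2.resize(np.hstack([a,b]),None,fx=2.8,fy=2.8,interpolation=2))
```

```text
(no output)
```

View pics/c4.png

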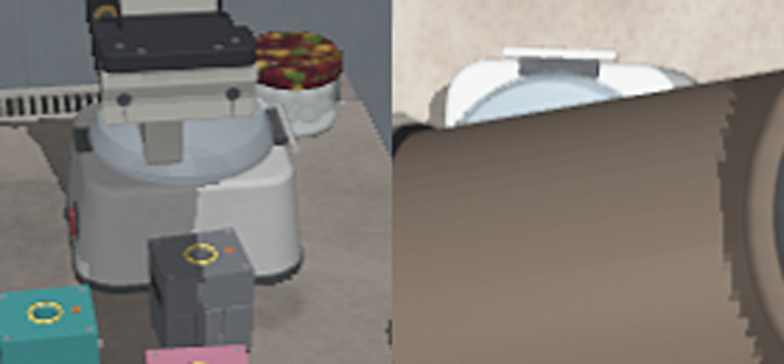

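View pics/t4.png

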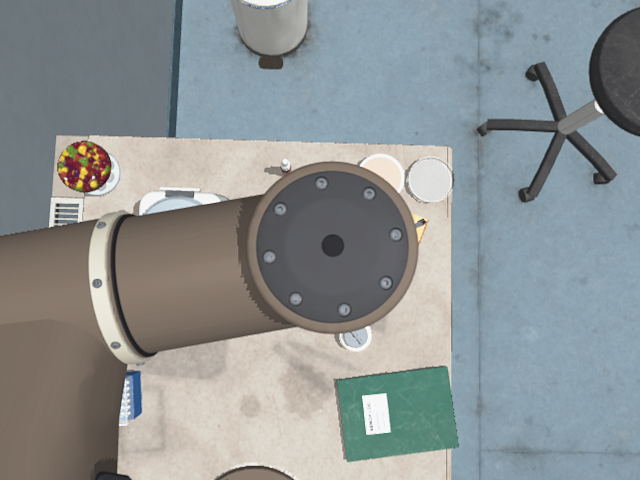

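Request:
jog_arm --pt "0.55 0 0 0 6.4" --pt "0.55 0 0 0 6.3" --pt "0.55 0 0 0 6.3" --pt "0.55 -0.0173 0 -0.0163 0" --pt "0.55 -0.0173 0 -0.0163 0" --pt "0.55 -0.0173 0 -0.0163 0" --pt "0.55 -0.0173 0 -0.0163 0" --pt "0.55 -0.0173 0 -0.0163 0" --pt "0.55 -0.0173 0 -0.0163 0" --pt "0.55 -0.0173 0 -0.0163 0" --pt "0.55 -0.0173 0 -0.0163 0" --pt "0.55 0 0 0 0"

```text
time_s: 7.62
tcp_pos: [0.567, -0.2683, 0.2398]
eef_rot: [-90.0, 0.1, 71.0]
contact_force: [-0.1, 0.4, 0.1]
gripper_width: 0.0392
```

Run:
```python
from h import *
s=r.get_state();print(s['tcp_pos'],s['eef_rot'],s['gripper_width'])
S=cap('side','s5.png');cap('top','t5.png')
p=s['tcp_pos']
for z in(.115,.153): print(proj(S,[p[0],p[1],z]))
print('lip shut pred',proj(S,[.4565,.137,.096]))
a=cv2.imread('pics/s5.png')[150:370,270:430];b=cv2.imread('pics/s5.png')[140:250,240:380]
cv2.imwrite('pics/c5.png',np.hstack([cv2.resize(a,(436,600),interpolation=2),cv2.resize(b,(364,600//2),interpolation=2).repeat(1,0) if 0 else cv2.copyMakeBorder(cv2.resize(b,(364,286),interpolation=2),0,314,0,0,cv2.BORDER_CONSTANT)]))
```

```text
[ 0.56701004 -0.26830323  0.2398054 ] [-8.99785912e+01  6.71144174e-02  7.09977715e+01] 0.039154166839766295
[362.30907954 295.58318594]
[364.02057867 276.60221777]
lip shut pred [270.15713426 180.80863106]
```

View pics/c5.png

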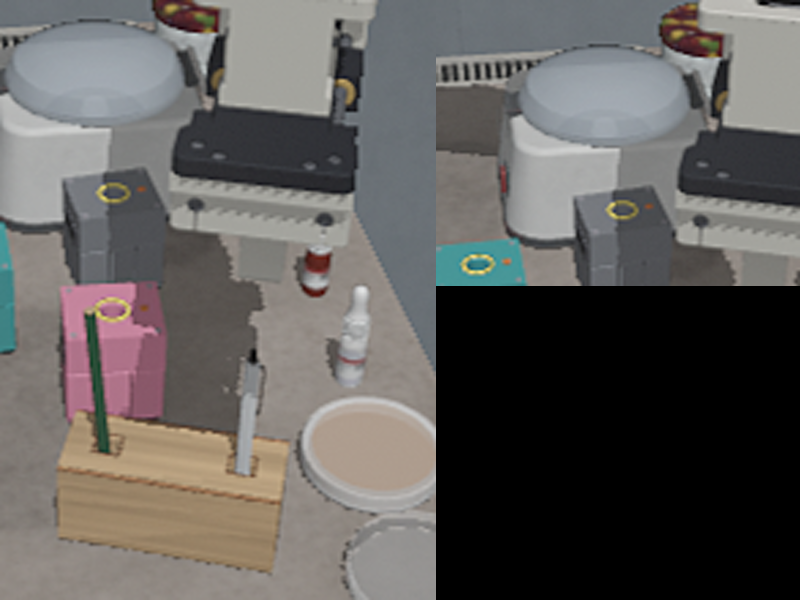

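View pics/t5.png

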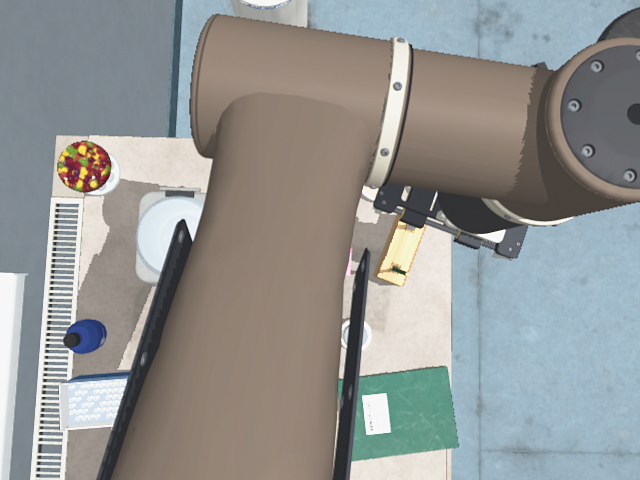

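Run:
```python
from h import *
S=cap('side')
# lid-lip prediction for lid angles, using measured open lip (.518,.1415,.2206) and yaw guesses
for a in (3,6):
  x=np.array([np.cos(np.radians(a)),np.sin(np.radians(a)),0])
  L0=np.array([.518,.1415,.2206]); th0=np.arcsin((.2206-.094)/.161)
  H=L0+x*.161*np.cos(th0); H[2]=.094
  for th in(0,.05,.1,.2):
    t=th+.0124; L=H-x*.161*np.cos(t)+[0,0,.161*np.sin(t)]
    y=np.array([-x[1],x[0],0])
    print(a,th,L.round(3),proj(S,L).round(1),proj(S,L-15e-3*y).round(1),proj(S,L+15e-3*y).round(1))
im=S['image'];cv2.imwrite('pics/c6.png',cv2.resize(cv2.cvtColor(im[145:215,255:355],cv2.COLOR_RGB2BGR),None,fx=8,fy=8,interpolation=0))
```

```text
3 0 [0.457 0.138 0.096] [270.1 180.5] [271.  183.9] [269.3 177.2]
3 0.05 [0.457 0.138 0.104] [270.1 177.2] [271.  180.6] [269.2 173.9]
3 0.1 [0.458 0.138 0.112] [270.3 173.9] [271.2 177.3] [269.4 170.6]
3 0.2 [0.46  0.138 0.128] [271.2 167.3] [272.2 170.6] [270.3 164. ]
6 0 [0.457 0.135 0.096] [270.4 181.2] [271.6 184.6] [269.1 177.9]
6 0.05 [0.457 0.135 0.104] [270.4 178. ] [271.6 181.3] [269.1 174.7]
6 0.1 [0.458 0.135 0.112] [270.5 174.6] [271.8 178. ] [269.3 171.4]
6 0.2 [0.46  0.135 0.128] [271.5 167.9] [272.8 171.2] [270.2 164.7]
```

View pics/c6.png

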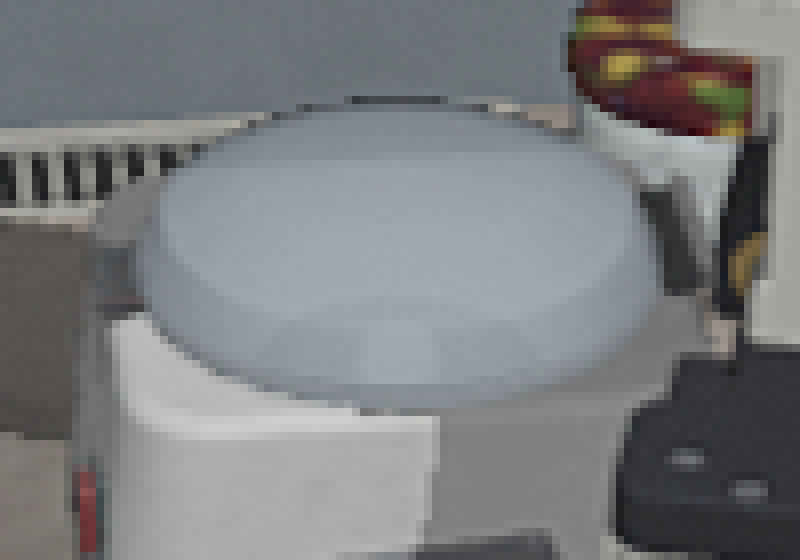

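The lip's dark edge spans rows 176–184 at column 270. That matches the shut prediction of about 177.5–184, so the lid is shut. The pen's black end at (363,279) agrees with my target. I now descend on the pen.

Request:
jog_arm --pt "0.55 -0.0035 0.01 0.001 0" --pt "0.55 0 0.015 0 0" --pt "0.55 0 0.015 0 0" --pt "0.55 0 0.015 0 0" --pt "0.55 0 0.015 0 0" --pt "0.55 0 0.015 0 0" --pt "0.55 0 0.015 0 0" --pt "0.55 0 0.015 0 0" --pt "0.55 0 0.01 0 0" --pt "0.55 0 0 0 0" --pt "0.55 0 0 0 0"

```text
time_s: 8.68
tcp_pos: [0.563, -0.2691, 0.1156]
eef_rot: [-90.0, 0.0, 71.1]
contact_force: [0.6, 1.1, 1.0]
gripper_width: 0.0397
```

Run:
```python
from h import *
S=cap('side','s6.png');cv2.imwrite('pics/c7.png',cv2.resize(cv2.imread('pics/s6.png')[210:370,280:440],None,fx=3.7,fy=3.7,interpolation=2))
```

```text
(no output)
```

View pics/c7.png

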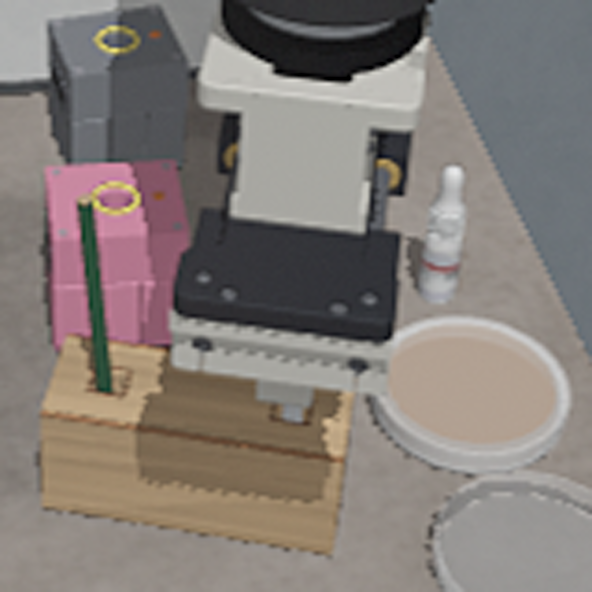

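The pen is between the fingers but about 2 px toward the stand's +x end from their centre. I correct by about 2.5 mm and close.

Request:
jog_arm --pt "0.55 -0.0015 0 -0.0025 0" --pt "0.55 0 0 0 0" --pt "1 0 0 0 0" --pt "1 0 0 0 0" --pt "1 0 0 0 0" --pt "1 0 0 0 0" --pt "1 0 0 0 0" --pt "1 0 0 0 0" --squeeze 30

```text
time_s: 9.4
tcp_pos: [0.5652, -0.2716, 0.1158]
eef_rot: [-90.0, -0.0, 71.0]
contact_force: [0.5, 2.7, 0.7]
gripper_width: 0.0081
```

Request:
jog_arm --pt "1 0 -0.005 0 0" --pt "1 0 -0.01 0 0" --pt "1 0 -0.012 0 0" --pt "1 0 -0.012 0 0" --pt "1 0 -0.012 0 0" --pt "1 0 -0.012 0 0" --pt "1 0 -0.012 0 0" --pt "1 0 -0.012 0 0" --pt "1 0 -0.012 0 0" --pt "1 0 -0.011 0 0" --pt "1 0 0 0 0" --pt "1 0 0 0 0"

```text
time_s: 10.4
tcp_pos: [0.5654, -0.2719, 0.2265]
eef_rot: [-90.1, -0.0, 71.0]
contact_force: [-0.3, 0.0, -0.5]
gripper_width: 0.0083
```

Run:
```python
from h import *
s=r.get_state();p=s['tcp_pos'];print(p,s['gripper_width'])
S=cap('side','s7.png');x,y=280,150
for z in (0,.05,.107):print(proj(S,p-[0,0,z])-[x,y])
cv2.imwrite('pics/c8.png',cv2.resize(cv2.imread('pics/s7.png')[150:350,280:440],None,fx=3,fy=3,interpolation=2))
```

```text
[ 0.56539036 -0.27185494  0.22647702] 0.008253056757491944
[87.0885102  88.12843831]
[ 84.59785091 115.92533982]
[ 81.98702395 145.06336777]
```

View pics/c8.png

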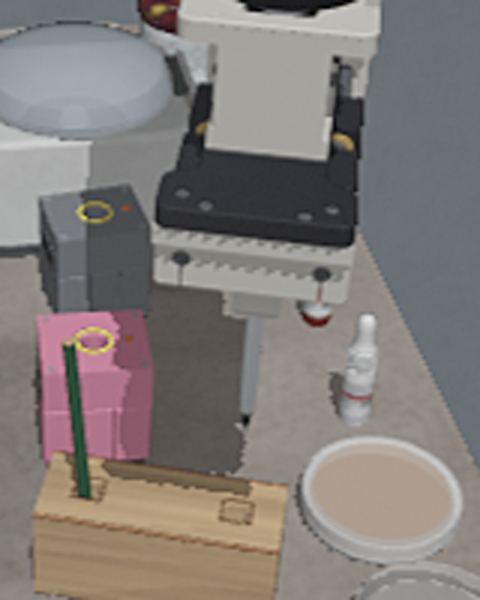

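Request:
jog_arm --pt "1 0.015 0 0.0075 0" --pt "1 0.0257 0 0.0129 0" --pt "1 0.0257 0 0.0129 0" --pt "1 0.0257 0 0.0129 0" --pt "1 0.0257 0 0.0129 0" --pt "1 0.0257 0 0.0129 0" --pt "1 0.0257 0 0.0129 0" --pt "1 0.0257 0 0.0129 0" --pt "1 0.0257 0 0.0129 0" --pt "1 0.026 0 0.0127 0" --pt "1 0 0 0 0" --pt "1 0 0 0 0"

```text
time_s: 11.45
tcp_pos: [0.5282, 0.0028, 0.2251]
eef_rot: [-89.9, 0.0, 71.2]
contact_force: [0.2, 0.0, -1.0]
gripper_width: 0.0079
```

Run:
```python
from h import *
s=r.get_state();p=s['tcp_pos'];print(p,s['eef_rot'],s['gripper_width'])
S=cap('side','s8.png');T=cap('top','t8.png');x,y=270,140
for z in (0,.05,.107):print(proj(S,p-[0,0,z]))
print('port',proj(S,[.5293,.0002,.075]))
cv2.imwrite('pics/c9.png',cv2.resize(cv2.imread('pics/s8.png')[140:260,260:380],None,fx=5,fy=5,interpolation=2))
```

```text
[0.52817078 0.00275841 0.22505823] [-8.99325382e+01  3.98877715e-02  7.11587140e+01] 0.007850128967757044
[312.45267176 152.6689873 ]
[312.18662107 176.78026356]
[311.90240011 202.53825031]
port [312.44464472 221.5517256 ]
```

View pics/c9.png

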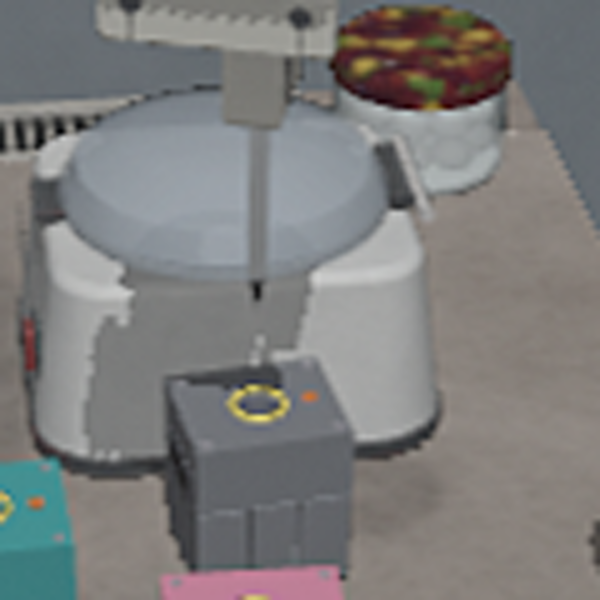

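View pics/t8.png

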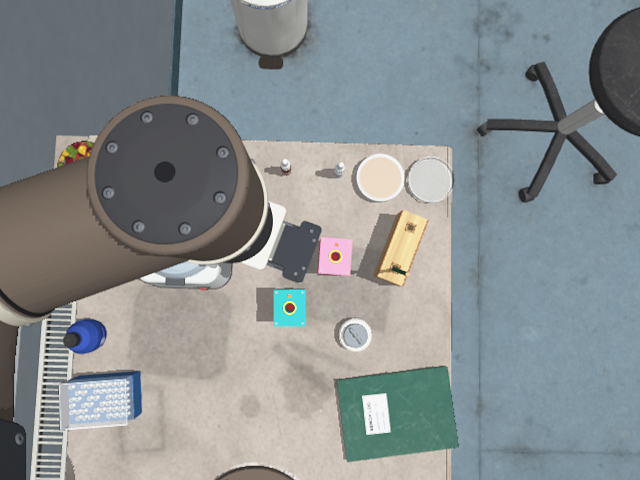

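Run:
```python
from h import *
S=cap('side');T=cap('top')
c=lambda U,V,x,y: ((U+.5)/4-.5+x,(V+.5)/4-.5+y)
print(onz(T,*c(375,287,330,150),.153),onz(S,*c(372,195,270,230),.153))
im=S['image'][212:230,300:324].astype(int)
m=((im[...,0]>140)&(im[...,1]>130)&(im[...,2]<120)&(im[...,0]-im[...,1]<60));ys,xs=np.nonzero(m)
e=cv2.fitEllipse(np.c_[xs,ys].astype(np.float32));c=(e[0][0]+300,e[0][1]+212);print(c,e[1],(xs.min()+xs.max())/2+300,(ys.min()+ys.max())/2+212,onz(S,*c,.075))
# grey box top corners in side
```

```text
[ 0.56582936 -0.27242923  0.153     ] [ 0.56403887 -0.27198896  0.153     ]
(311.21508407592773, 220.25767040252686) (6.202249526977539, 11.019024848937988) 311.0 220.0 [0.52752697 0.00508329 0.075     ]
```

Request:
jog_arm --pt "1 0 0.01 0 0" --pt "1 0 0.01 0 0" --pt "1 0 0.01 0 0" --pt "1 0 0.007 0 0" --pt "1 0 0 0 0" --pt "1 0 0 0 0"

```text
time_s: 12.15
tcp_pos: [0.5284, 0.0012, 0.1881]
eef_rot: [-89.9, 0.1, 71.0]
contact_force: [0.0, 0.2, 0.0]
gripper_width: 0.0082
```

Run:
```python
from h import *
s=r.get_state();p=s['tcp_pos'];print(p)
S=cap('side','s9.png')
for z in (0,.019,.05,.089,.103,.107):print(z,proj(S,p-[0,0,z]))
xt=np.array([np.cos(np.radians(71.2)),np.sin(np.radians(71.2)),0])
for w in(.02,.025,.03): print('finger bottom',w,proj(S,p-w*xt-[0,0,.019]))
cv2.imwrite('pics/c10.png',cv2.resize(cv2.imread('pics/s9.png')[165:235,280:350],None,fx=8.5,fy=8.5,interpolation=0))
```

```text
[0.52840833 0.00121119 0.18805996]
0 [312.4997133  171.04005862]
0.019 [312.39831208 179.96876875]
0.05 [312.2377946  194.10285973]
0.089 [312.04408096 211.15998187]
0.103 [311.97667053 217.09569183]
0.107 [311.9576101  218.77402543]
finger bottom 0.02 [310.42914016 185.18966361]
finger bottom 0.025 [309.92631988 186.52279852]
finger bottom 0.03 [309.41918015 187.86738563]
```

View pics/c10.png

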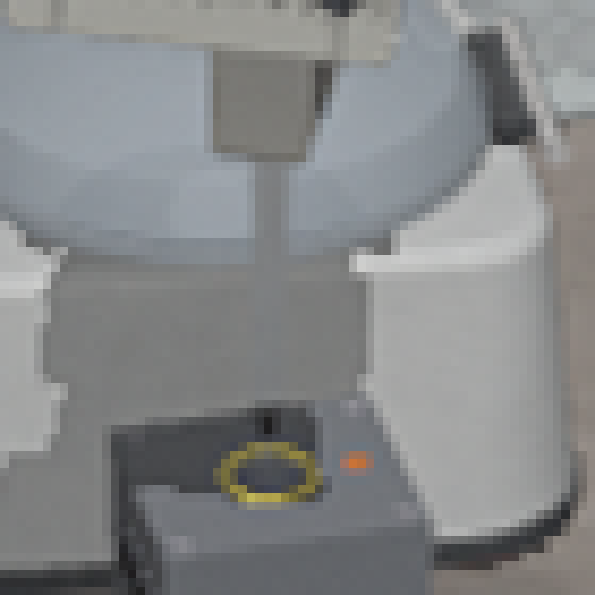

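Finger edge, tip and ring all show the same side-camera offset of about (-1.1,-1.5) px. So the tip is within about 1.5 mm of the hole axis. I make a small correction and descend.

Request:
jog_arm --pt "1 -0.0006 0 -0.0011 0" --pt "1 0 0 0 0" --pt "1 0 0.004 0 0" --pt "1 0 0.004 0 0" --pt "1 0 0.004 0 0" --pt "1 0 0.004 0 0" --pt "1 0 0.004 0 0" --pt "1 0 0.004 0 0" --pt "1 0 0.004 0 0" --pt "1 0 0 0 0" --pt "1 0 0 0 0"

```text
time_s: 13.12
tcp_pos: [0.5294, 0.0005, 0.1605]
eef_rot: [-90.0, 0.0, 71.0]
contact_force: [-0.2, -1.2, -0.2]
gripper_width: 0.0081
```

Run:
```python
from h import *
s=r.get_state();print(s['tcp_pos'],s['contact_force'],s['moment'],s['gripper_width'])
S=cap('side','s10.png')
cv2.imwrite('pics/c11.png',cv2.resize(cv2.imread('pics/s10.png')[165:235,280:350],None,fx=8.5,fy=8.5,interpolation=0))
```

```text
[5.29427555e-01 4.87385868e-04 1.60516890e-01] [-0.16128364 -1.22318045 -0.16159019] [-0.07301874 -0.01355729  0.01464266] 0.008097782070674795
```

View pics/c11.png

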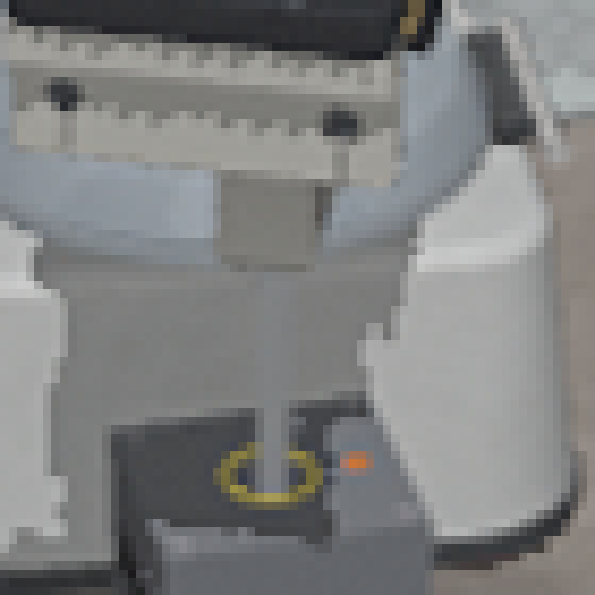

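The pen is inside the ring, centred at about column 271 against the ring's 270 in the crop. Now I press.

Request:
jog_arm --pt "1 0 0.003 0 0" --pt "1 0 0.003 0 0" --pt "1 0 0.002 0 0" --pt "1 0 0.001 0 0" --pt "1 0 0 0 0" --pt "1 0 0 0 0" --squeeze 40

```text
time_s: 13.67
tcp_pos: [0.5297, 0.0006, 0.152]
eef_rot: [-90.0, -0.0, 71.0]
contact_force: [-0.1, -0.0, 1.5]
gripper_width: 0.008
```

Request:
jog_arm --pt "1 0 0.001 0 0" --pt "1 0 0.001 0 0" --pt "1 0 0 0 0" --pt "1 0 0 0 0"

```text
time_s: 14.0
tcp_pos: [0.5297, 0.0006, 0.15]
eef_rot: [-90.0, -0.0, 71.0]
contact_force: [-0.3, -0.2, 3.5]
gripper_width: 0.0083
```

Request:
jog_arm --pt "1 0 0.001 0 0" --pt "1 0 0.001 0 0" --pt "1 0 0 0 0" --pt "1 0 0 0 0"

```text
time_s: 14.33
tcp_pos: [0.5297, 0.0006, 0.1479]
eef_rot: [-90.0, -0.0, 71.0]
contact_force: [-0.2, -0.6, 4.1]
gripper_width: 0.0079
```

Request:
jog_arm --pt "1 0 0.001 0 0" --pt "1 0 0 0 0" --pt "1 0 0 0 0"

```text
time_s: 14.58
tcp_pos: [0.5296, 0.0006, 0.1469]
eef_rot: [-90.0, -0.0, 71.0]
contact_force: [1.0, -0.3, 3.9]
gripper_width: 0.0082
```

Request:
jog_arm --pt "1 0 0.0005 0 0" --pt "1 0 0 0 0" --pt "1 0 0 0 0"

```text
time_s: 14.83
tcp_pos: [0.5296, 0.0006, 0.1464]
eef_rot: [-90.0, -0.0, 71.0]
contact_force: [-0.5, -0.2, 4.9]
gripper_width: 0.0081
```

Request:
jog_arm --pt "1 0 0.0005 0 0" --pt "1 0 0.0005 0 0" --pt "1 0 0 0 0" --pt "1 0 0 0 0"

```text
time_s: 15.17
tcp_pos: [0.5297, 0.0005, 0.1456]
eef_rot: [-90.0, -0.0, 71.0]
contact_force: [-1.6, -0.3, 6.5]
gripper_width: 0.0081
```

Request:
jog_arm --pt "1 0 0.0005 0 0" --pt "1 0 0 0 0" --pt "1 0 0 0 0"

```text
time_s: 15.42
tcp_pos: [0.5298, 0.0005, 0.1453]
eef_rot: [-90.0, -0.0, 71.0]
contact_force: [-1.0, 0.3, 8.2]
gripper_width: 0.0078
```

Run:
```python
from h import *
F=[]
for i in range(8):
    S=cap('side','s11.png' if i==7 else None);s=r.get_state();F.append(s['contact_force'])
print(np.mean(F,0),np.std(F,0),s['tcp_pos'],s['time_s'],s['gripper_width'])
cv2.imwrite('pics/c12.png',cv2.resize(cv2.imread('pics/s11.png')[140:370,260:420],(556,800)[:2] if 0 else None,fx=2.6,fy=2.6,interpolation=2))
```

```text
[-0.87818514 -0.08958734  8.19020674] [0.43704664 0.46396296 0.38627963] [0.52982391 0.00055157 0.14531658] 15.8167 0.008025895939977453
```

View pics/c12.png

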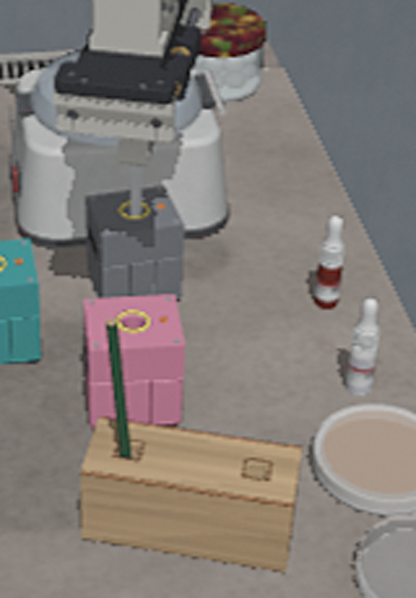

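The pen stands in the hole, the push holds steady at 8.2 N (over the 5 N for full travel), and the pencil and vials are in place. I'm handing in.

```bash
python3 -c "
from plant import r
print(r.close_job())"
```

```text
the job is handed in; nothing more can be done
None
```

The job is handed in at about 16 s. The lid is shut, and the white pen is gripped upright in the grey box's hole, holding the red button down. No verdict was reported.

- **Lid:** I pushed it shut along its arc by the lip until it met the hard stop. Its lip in the side view then matched the shut position within about 2 px. The push peaked at about 54 N in total (48 N vertical) on the fingertips for a moment before I backed off. I took the 40 N limit to cover only the arm and the gripper's body, so this is the one reading I am less sure of.
- **Pen:** I gripped it at about 107 mm from the tip and drew it straight out of the stand, then lowered it into the hole within about 1 mm of the axis.
- **Button:** The final push is steady at 8.2 N, above the 5 N needed for full travel. The last step also gained less depth than commanded, as against a stop. The arm went about 2 mm lower than I expected for full travel, from a small error in the assumed tip length or a slight slip in the grip.
- **Other objects:** In the last picture the green pencil is in the stand and both vials stand where they were. The timer was last seen in place before the pen was lowered.
- **Disagreement:** The two cameras differed by about 5 mm on the hole's position. I resolved it by comparing the finger, pen tip and ring in the same side view, which all showed the same offset.

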